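Short spin in the bench centrifuge

TASK

Press the centrifuge's open lid down at its front lip until it snaps past its catch and stays fully shut by itself. Only then press the long sprung key on the front deck about half way down its travel (about 8 mm of 16 mm) and keep it there: the program finishes while still holding the key half down, touching neither the lid nor the dial. Leave the round timer dial as it is and do not disturb the tube rack, the pot or the vial.

Things in the scene. Friction and masses are not known exactly. Their poses are not given: they have to be found in the camera images.
- centrifuge: Bench centrifuge fixed to the table: white box 240 (x) x 220 (y) mm. Origin at the centre of its underside, on the table; its x axis points to the rear (hinge side), its front deck looks to -x. The front deck, x from -120 to -42 mm, is 85 mm above the table and carries the key and the dial; the bowl housing behind it has its rim 112 mm above the table, closed lid's top at 127 mm.
- lid (a joint): Angle of the grey lid in rad: 0 = fully shut, grows as it opens, stop at 1.25. It starts open, between about 0.7 and 1.05, and a stiff hinge holds it there. Its spring lifts it: pushed below about 0.5 and let go short of the catch, it swings up again to about 0.5. The last 11 mm of the front lip's way down pass a sprung catch (about 6 N downwards at the lip, 2 N before that); past it, below 0.02, the lid stays shut.
- lid_hinge (a point): Point on the lid's hinge line, in the middle of the lid's rear edge, level with its underside, 115 mm above the table and 105 mm behind the centrifuge's origin. Hinge axis = y axis of the centrifuge. It turns with the lid: its x axis points from the lip to the hinge along the lid, its z axis is the normal of the lid's upper (outer) face.
- lid_lip (a point): Point to press, on the upper (outer) face of the lid, in its middle, 15 mm behind the front edge of the lip; 145 mm from the hinge line along the lid, 12 mm above the underside (the lid is 12 mm thick, 200 mm wide and 160 mm long with an 80 mm wide lip at the front). Axes as for lid_hinge, they turn with the lid.
- key (a joint): Travel of the long key in m: 0 = up, 0.016 = at its lower stop; grows as it is pressed straight down. A spring pushes it back up: 2 N at the start of travel, 5 N at half travel, 8 N at the stop. Hold it at 0.008.
- key_top (a point): Centre of the top face of the key, moves with the key. Key: grey rounded bar 26 (centrifuge x) x 44 (centrifuge y) mm, its top 32 mm above the deck (117 mm above the table) when up, in a black 38 x 58 mm bezel 10 mm high. It sits on the front deck 85 mm before the centrifuge's origin, 55 mm to one side of it, left or right by chance; the dial sits on the other side.
- dial (a joint): Angle in rad of the round timer dial, 0 at the start, turns easily. To be left alone.
- dial_top (a point): Centre of the top of the round dial, diameter 36 mm, top 22 mm above the deck (107 mm above the table).
- rack: Loose white tube rack 120 x 75 x 48 mm with a few tubes, standing beside the centrifuge. Origin at the centre of its underside.
- pot: Loose white and orange shielding pot, diameter 48 mm, height 64 mm, beside the centrifuge. Origin at the centre of its underside.
- vial: Loose small glass vial with a metal cap, diameter 23 mm, height 49 mm, beside the centrifuge. Origin at the centre of its underside.

How it is judged:
By the outcome, as a careful person would: the job done as asked, in the order asked, and still so for the second after the job is handed in, while the arm keeps its last pose, push and grip.
It also fails if it takes over 45 s, if anything falls off the work surface, if the arm or the gripper's body presses on something with over 40 N, if the wrist force passes 120 N, or if a joint passes its speed limit or range.

ROBOT

A 6-joint arm with a two-finger parallel gripper is mounted at the origin on the work surface. World frame = base frame: x ahead of the robot, y to its left, z up, the work surface at z = 0. Lengths are in m, angles in rad, forces in N, time in s.
With the tool pointing down it reaches from about 0.325 to 0.85 m from the base axis. Payload 4.4 kg.
Tool frame: the origin (TCP) lies midway between the tips of the shut fingers; the grasp point (between the pads) lies 19 mm behind it; z points along the fingers, y is the line along which they close (so a half turn about z gives the same grasp; the last joint's range is limited). The gripper opens to 94 mm and grips with 3 to 60 N. Pads are 16 mm wide; open, the fingers measure 119 mm over their backs; the gripper's body (75 mm by 177 mm) begins 78 mm behind the grasp point.
Start: joints at [-0.15, 0.207, 1.542, -0, 1.393, -0.15], TCP at [0.575, -0, 0.205] pointing down, gripper open.
Joint ranges: [-2.73, 2.73], [-0.86, 2.22], [0.23, 2.46], [-1.11, 4.25], [0.08, 2.63], [-2.82, 2.82]. Speed limits (rad/s): [2.79, 2.79, 3.14, 3.14, 3.14, 3.14].

INTERFACE

Orientations are given as a 3x3 rotation matrix whose columns are the frame's x, y, z axes.
In Python, from rig import robot, cams gives the robot as it stands.
- The arm moves only by the shell command python3 -m crank 'ROWS' [FORCE]. ROWS is JSON, a list of rows, each an object of numbers: "tx", "ty", "tz": the shift along the world's x, y, z in mm; "rx", "ry", "rz": the turn, a rotation vector about the world's x, y, z in degrees; "hand": the finger opening in mm, from 0 to 94. In form: [{"tx": .., "ty": .., "tz": .., "rx": .., "ry": .., "rz": .., "hand": ..}, ...]. A call has 1 to 12 rows; each row is the pose to reach, as a shift and turn from the pose commanded when the call began; what a row does not reach only later rows make up. A row lasts 1/8 s, in which the tool goes at most 62.5 mm and 10.7 degrees, less where a joint would pass 70% of its speed; a pose out of reach is approached as far as the arm can. A call with a gripper value outside its range is refused whole. The fingers move at their own pace and stop on an object; FORCE is the grip in N (left out, the last holds). Time passes only in rows, so rows that repeat a pose let the fingers close. It gives the time, the measured TCP pose, the force, the opening and the grip force at its end, in the units of the state.
- robot.observe(): the state, without advancing time (a new reading comes with each control period).
- cams.get_image(name): name is "scene" or "side" or "wrist"; returns the picture (420x560x3 uint8, red, green, blue); there is no depth.
- cams.camera_info(name): a dict with "K" (3x3 intrinsics, pixels), "T" (4x4, takes a point from camera to world coordinates); the wrist camera has in their place "T_tool_cam" (4x4, takes a point from camera to tool coordinates, whose origin is the TCP and whose axes are the flange's). Camera axes: x right, y down, z forward; pixel columns grow to the right and rows downward; lengths in m; the calibration is good to about 2 mm. A picture is of the moment at which its call begins: read the wrist's pose just before it. camera_info takes no time and is no camera call.
- robot.job_done(): hands the job in; it is judged then, once.
The state is a dict: "clock": time; "joint_positions": joint angles; "joint_vel": joint speeds; "effort": joint torques, N m; "ee_pos": TCP position; "ee_rot": TCP orientation; "ft_force": force on the tool from outside, world axes, zero at the start; "wrist_torque": the same for the moment, N m; "finger_gap": finger opening in m; "grip_force": force on a finger pad.
Only numpy, scipy, OpenCV 4.12 (cv2) and the standard library are available. Lean on these libraries where they do the work, as an engineer would, in place of code of your own. Each camera call takes 0.05 s, during which the arm holds its last target. There are 200 camera calls.

## Working session

There is one attempt and no reset: what is moved stays moved. The work goes in short steps, Python scripts to look and compute and a shell command to move; the robot and the scene stay as the last step left them, time stands still between calls to the robot, and variables do not carry over. Pictures are saved under pics/ and viewed, at most 10 in all, crops included, and the job is handed in when it is done.

```bash
mkdir -p pics
python3 - <<'E'
from rig import robot,cams
import cv2,numpy as np
for n in("scene","side"):
    im=cams.get_image(n);cv2.imwrite(f"pics/{n}0.png",cv2.cvtColor(im,cv2.COLOR_RGB2BGR))
    i=cams.camera_info(n);print(n,np.round(i["K"],1).tolist(),np.round(i["T"],3).tolist())
a=cv2.imread("pics/scene0.png")
print(robot.observe()["clock"],robot.observe()["ft_force"])
E
```

```text
scene [[520.7, 0.0, 282.8], [0.0, 520.7, 215.8], [0.0, 0.0, 1.0]] [[0.817, 0.378, -0.435, 1.036], [0.576, -0.538, 0.615, -0.629], [-0.001, -0.753, -0.658, 0.842], [0.0, 0.0, 0.0, 1.0]]
side [[530.1, 0.0, 287.2], [0.0, 530.1, 205.2], [0.0, 0.0, 1.0]] [[-0.994, -0.043, 0.098, 0.446], [-0.106, 0.52, -0.848, 0.994], [-0.014, -0.853, -0.522, 0.645], [0.0, 0.0, 0.0, 1.0]]
0.1 [ 0.49229376 -0.32521871  0.62881343]
```

View pics/scene0.png

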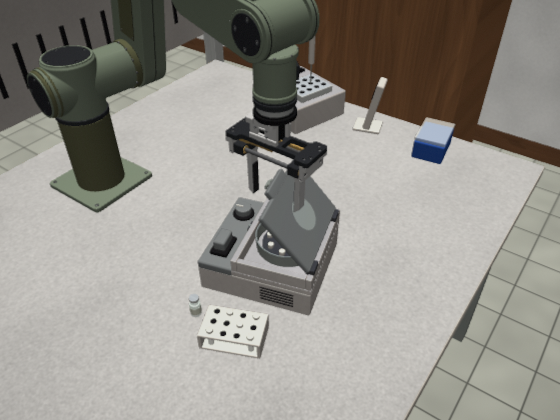

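View pics/side0.png

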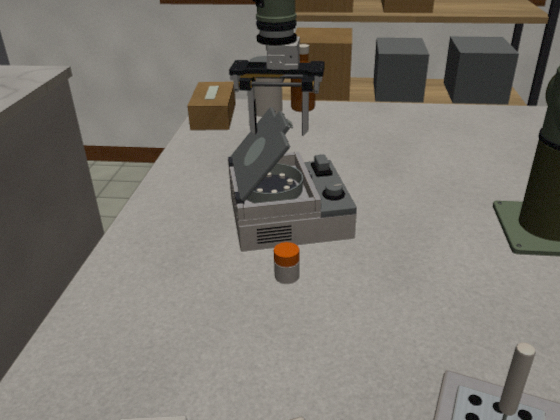

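The scene view shows the deck facing the robot, with the key at (223,243), the dial at (243,211) and the lid open below the gripper at about (305,220). In the side view the pot is at (287,262), the dial at (334,192) and the key at (321,167). I'll enlarge both to pick corners.

Run:
```python
import cv2
a=cv2.imread("pics/scene0.png")[160:310,180:360];b=cv2.imread("pics/side0.png")[95:255,215:375]
cv2.imwrite("pics/sc.png",cv2.resize(a,None,fx=4,fy=4,interpolation=cv2.INTER_CUBIC))
cv2.imwrite("pics/si.png",cv2.resize(b,None,fx=3.75,fy=3.75,interpolation=cv2.INTER_CUBIC))
```

```text
(no output)
```

View pics/sc.png

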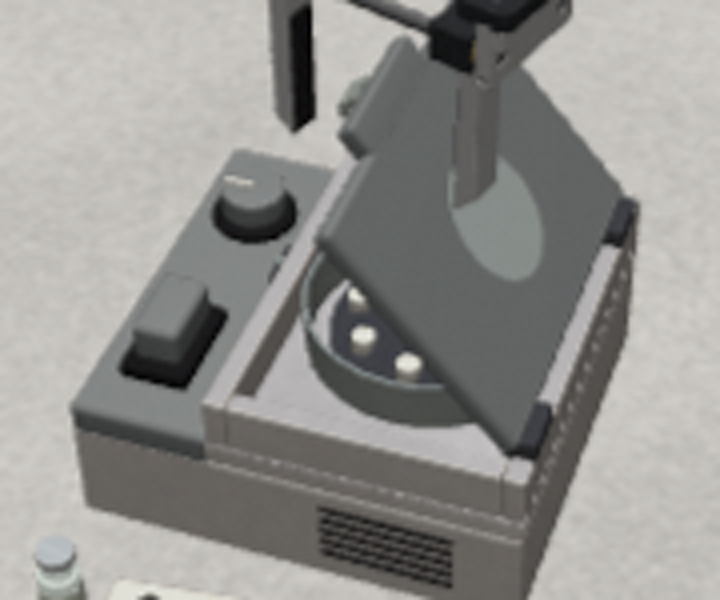

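View pics/si.png

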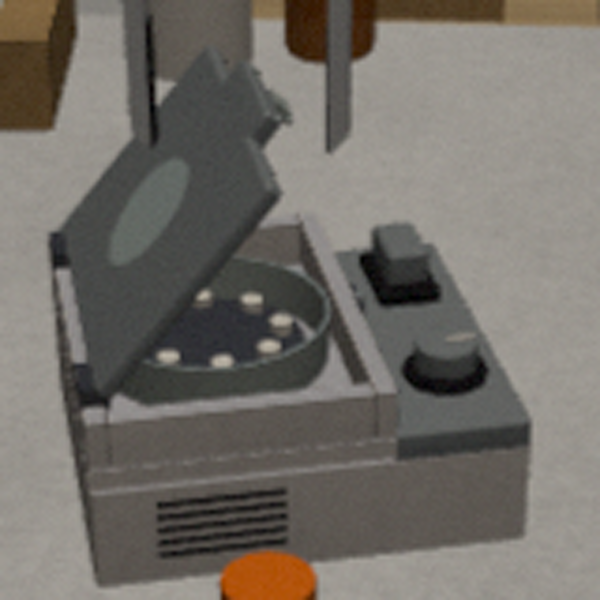

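The crops show the key top at about crop (172,305) in the scene view and (397,238) in the side view. The dial top is at (254,188) and (447,347), and the lip edge is around (375,87) and (266,93). Next I'll fit the pose and the lid angle.

```bash
cat > h.py <<'E'
from rig import robot,cams
import numpy as np
from scipy.optimize import least_squares
def proj(n,P):
    i=cams.camera_info(n);K=np.array(i["K"]);T=np.array(i["T"])
    c=(np.asarray(P)-T[:3,3])@T[:3,:3];u=c@K.T;return u[:,:2]/u[:,2:]
def R(y):return np.array([[np.cos(y),-np.sin(y),0],[np.sin(y),np.cos(y),0],[0,0,1]])
def W(p,L):return np.asarray(L)@R(p[2]).T+[p[0],p[1],0]
def lidp(a,s,h=.012,y=0):return [.105-s*np.cos(a)-h*np.sin(a)*-1*-1*(-1) if 0 else .105-s*np.cos(a)+h*np.sin(a),y,.115+s*np.sin(a)+h*np.cos(a)]
E
python3 - <<'E'
from h import *
S={(-.12,-.11,.085):(75,406),(-.12,.11,.085):(237,150),(-.085,.055,.107):(254,188),(-.085,-.055,.117):(172,305),(-.12,-.11,0):(86,504),(.12,-.11,0):(523,600)}
D={(-.12,.11,.085):(529,424),(-.12,.11,0):(523,537),(-.12,-.11,.085):(433,246),(-.085,.055,.107):(447,347),(-.085,-.055,.117):(397,238),(.12,.11,0):(98,587)}
s=np.array(list(S.values()))/4+[180,160];d=np.array(list(D.values()))/3.75+[215,95]
f=lambda p:np.r_[(proj("scene",W(p,list(S)))-s).ravel(),(proj("side",W(p,list(D)))-d).ravel()]
r=least_squares(f,[.6,0,0],loss="soft_l1");p=r.x;print(p,np.round(f(p).reshape(-1,2),1).tolist())
ls=np.array([375,87])/4+[180,160];ld=np.array([266,93])/3.75+[215,95]
g=lambda a:np.r_[(proj("scene",W(p,[lidp(a[0],.16)]))-ls).ravel(),(proj("side",W(p,[lidp(a[0],.16)]))-ld).ravel()]
q=least_squares(g,[.9]);print("lid",q.x,g(q.x))
a=q.x[0]
for n,l in(("lip",lidp(a,.145)),("lipshut",lidp(0,.145)),("key",[-.085,-.055,.117]),("dial",[-.085,.055,.107])):print(n,W(p,[l]).round(4))
o=robot.observe();print(np.round(o["ee_pos"],4),np.round(o["ee_rot"],3).tolist(),o["finger_gap"])
E
```

```text
[0.55699511 0.00851243 0.29045069] [[-1.3, -1.0], [-0.5, -2.2], [0.0, -1.4], [0.2, -1.4], [0.3, 2.4], [-0.2, 7.3], [0.9, -1.2], [0.2, 3.3], [-1.0, -1.7], [-0.9, -1.6], [-0.1, -0.2], [-0.8, 3.9]]
lid [0.80733751] [-1.60611409 -2.01335518 -0.40016188 -0.26620641]
lip [[0.5698 0.0124 0.2281]]
lipshut [[ 0.5187 -0.0029  0.127 ]]
key [[ 0.4913 -0.0685  0.117 ]]
dial [[0.4598 0.0369 0.107 ]]
[5.743e-01 1.000e-04 2.044e-01] [[-0.0, 1.0, -0.002], [1.0, 0.0, 0.0], [0.0, -0.002, -1.0]] 0.09376083589088263
```

The base corners at z=0 are visibly set in, so they bias the fit and I'll drop them. The open fingers straddle the lid lip, so the arm goes straight up first. Then I'll shut the hand, turn by the yaw and check with the wrist camera.

```bash
python3 -m crank '[{"tz":40},{"tz":80},{"tz":110,"hand":0},{"tz":130,"tx":-20,"rz":8,"hand":0},{"tz":130,"tx":-60,"rz":16.5,"hand":0},{"tz":130,"tx":-60,"rz":16.5,"hand":0},{"tz":130,"tx":-60,"rz":16.5,"hand":0}]'
python3 - <<'E'
from h import *
import cv2
S={(-.12,-.11,.085):(75,406),(-.12,.11,.085):(237,150),(-.085,.055,.107):(254,188),(-.085,-.055,.117):(172,305)}
D={(-.12,.11,.085):(529,424),(-.12,-.11,.085):(433,246),(-.085,.055,.107):(447,347),(-.085,-.055,.117):(397,238)}
s=np.array(list(S.values()))/4+[180,160];d=np.array(list(D.values()))/3.75+[215,95]
f=lambda p:np.r_[(proj("scene",W(p,list(S)))-s).ravel(),(proj("side",W(p,list(D)))-d).ravel()]
r=least_squares(f,[.6,0,0]);p=r.x;print(p,np.round(f(p).reshape(-1,2),1).tolist())
ls=np.array([375,87])/4+[180,160];ld=np.array([266,93])/3.75+[215,95]
g=lambda a:np.r_[(proj("scene",W(p,[lidp(a[0],.16)]))-ls).ravel(),(proj("side",W(p,[lidp(a[0],.16)]))-ld).ravel()]
q=least_squares(g,[.9]);print("lid",q.x,g(q.x))
o=robot.observe();T=np.eye(4);T[:3,:3]=o["ee_rot"];T[:3,3]=o["ee_pos"]
im=cams.get_image("wrist");cv2.imwrite("pics/w1.png",cv2.cvtColor(im,cv2.COLOR_RGB2BGR))
i=cams.camera_info("wrist");C=T@i["T_tool_cam"];print(np.round(C,3).tolist())
K=np.array(i["K"]);L=[lidp(q.x[0],.16),lidp(q.x[0],.145),[-.085,-.055,.117],[-.085,.055,.107],[-.12,.11,.085],[-.12,-.11,.085]]
c=(W(p,L)-C[:3,3])@C[:3,:3];u=c@K.T;print((u[:,:2]/u[:,2:]).round(0).tolist())
np.save("p.npy",np.r_[p,q.x]);np.save("C1.npy",C);np.save("K.npy",K)
print(T[:3,3],o["finger_gap"])
E
```

```text
[0.55785043 0.00796789 0.28703287] [[-1.2, -0.9], [-0.1, -2.0], [0.3, -1.2], [0.3, -1.2], [0.3, -1.2], [-1.1, -1.7], [-1.3, -1.7], [-0.3, -0.2]]
lid [0.80414362] [-1.60620761 -1.61712496 -0.60003698 -0.24747833]
[[1.0, 0.0, -0.002, 0.576], [-0.0, -0.959, -0.282, 0.082], [-0.002, 0.282, -0.959, 0.383], [0.0, 0.0, 0.0, 1.0]]
[[247.0, 271.0], [268.0, 257.0], [188.0, 286.0], [145.0, 172.0], [95.0, 120.0], [184.0, 323.0]]
[5.74282213e-01 8.05512663e-05 2.04433758e-01] 0.09376083589088263$[0]: bad value
```

View pics/w1.png

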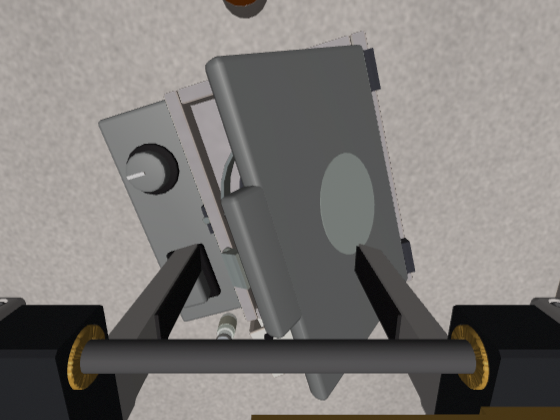

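The wrist view, still at the start pose because the move was refused, puts the dial at (147,168) against a predicted (145,172). The lip front edge runs (226,200)–(273,335), middle about (249,267), against a predicted (247,271). So the pose is good. I'll resend the move with every field filled.

```bash
python3 -m crank '[{"tx":0,"ty":0,"tz":40,"rx":0,"ry":0,"rz":0,"hand":94},{"tx":0,"ty":0,"tz":80,"rx":0,"ry":0,"rz":0,"hand":94},{"tx":0,"ty":0,"tz":110,"rx":0,"ry":0,"rz":0,"hand":0},{"tx":0,"ty":0,"tz":110,"rx":0,"ry":0,"rz":8,"hand":0},{"tx":0,"ty":0,"tz":110,"rx":0,"ry":0,"rz":16.5,"hand":0},{"tx":0,"ty":0,"tz":110,"rx":0,"ry":0,"rz":16.5,"hand":0},{"tx":0,"ty":0,"tz":110,"rx":0,"ry":0,"rz":16.5,"hand":0},{"tx":0,"ty":0,"tz":110,"rx":0,"ry":0,"rz":16.5,"hand":0}]'
python3 - <<'E'
from h import *
v=np.load("p.npy");p=v[:3]
o=robot.observe();e=o["ee_pos"];print(e,o["finger_gap"],o["ft_force"],o["clock"])
ex=R(p[2])[:,0]
for a in np.r_[.9,v[3],np.arange(.75,-.01,-.075)]:print(round(a,3),((W(p,[lidp(a,.150)])[0]+.0125*ex-e)*1e3).round(1))
print("key",(W(p,[[-.085,-.055,.117]])[0]-e)*1e3)
E
```

```text
clock: 1.15
ee_pos: [0.5749, -0.0, 0.3152]
ee_rot: [[-0.283, 0.959, -0.0], [0.959, 0.283, 0.0], [0.0, -0.0, -1.0]]
ft_force: [0.1, 0.1, -0.2]
finger_gap: 0.0372
grip_force: 0.0
[ 5.74901162e-01 -1.23413628e-05  3.15196633e-01] 0.03716556638139535 [ 0.07933699  0.08604775 -0.15869812] 1.15
0.9 [ 15.2  17.5 -75.2]
0.804 [  4.1  14.2 -83.8]
0.75 [ -1.8  12.5 -89.2]
0.675 [ -9.5  10.2 -97.1]
0.6 [ -16.6    8.1 -105.6]
0.525 [ -23.1    6.2 -114.6]
0.45 [ -28.9    4.5 -124.1]
0.375 [ -34.     3.  -134.1]
0.3 [ -38.4    1.7 -144.4]
0.225 [ -42.     0.6 -155. ]
0.15 [ -44.9   -0.2 -165.9]
0.075 [ -47.    -0.8 -177. ]
0.0 [ -48.2   -1.2 -188.2]
key [ -83.00229276  -68.8337771  -198.19663267]
```

```bash
python3 -m crank '[{"tx":4,"ty":14,"tz":-30,"rx":0,"ry":0,"rz":0,"hand":0},{"tx":4,"ty":14,"tz":-60,"rx":0,"ry":0,"rz":0,"hand":0},{"tx":4,"ty":14,"tz":-75,"rx":0,"ry":0,"rz":0,"hand":0},{"tx":4,"ty":14,"tz":-84,"rx":0,"ry":0,"rz":0,"hand":0},{"tx":-2,"ty":12.5,"tz":-89,"rx":0,"ry":0,"rz":0,"hand":0},{"tx":-9,"ty":10,"tz":-97,"rx":0,"ry":0,"rz":0,"hand":0},{"tx":-16,"ty":8,"tz":-105,"rx":0,"ry":0,"rz":0,"hand":0}]'
python3 - <<'E'
from h import *
import cv2
a=cv2.cvtColor(cams.get_image("scene"),cv2.COLOR_RGB2BGR)[150:310,180:360];b=cv2.cvtColor(cams.get_image("side"),cv2.COLOR_RGB2BGR)[85:245,200:380]
cv2.imwrite("pics/c2.png",cv2.resize(np.hstack([a,b]),None,fx=2.2,fy=2.2,interpolation=cv2.INTER_CUBIC))
E
```

```text
clock: 2.02
ee_pos: [0.5589, 0.0075, 0.2109]
ee_rot: [[-0.284, 0.959, 0.002], [0.959, 0.284, -0.001], [-0.001, 0.001, -1.0]]
ft_force: [0.0, -0.5, 1.6]
finger_gap: 0.0
grip_force: 0.5
```

View pics/c2.png

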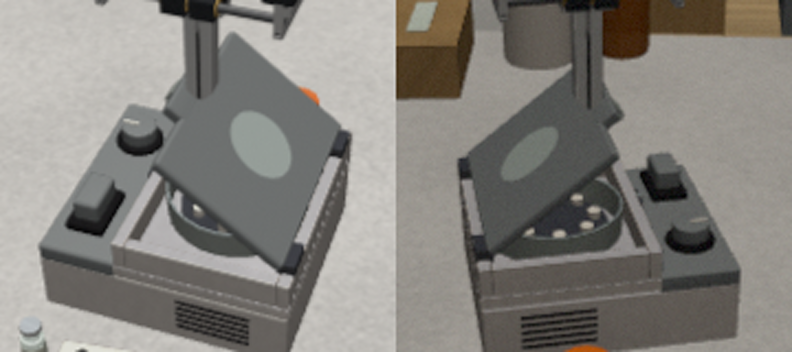

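The shut fingertips rest on the upper face near the lip, at about (200,95) in the left half, and the lid has moved down. I'll keep following the arc.

```bash
python3 -m crank '[{"tx":-7,"ty":-2,"tz":-10,"rx":0,"ry":0,"rz":0,"hand":0},{"tx":-13,"ty":-3.5,"tz":-19,"rx":0,"ry":0,"rz":0,"hand":0},{"tx":-18,"ty":-5,"tz":-29,"rx":0,"ry":0,"rz":0,"hand":0},{"tx":-22,"ty":-6,"tz":-39,"rx":0,"ry":0,"rz":0,"hand":0},{"tx":-26,"ty":-7,"tz":-50,"rx":0,"ry":0,"rz":0,"hand":0},{"tx":-29,"ty":-8,"tz":-61,"rx":0,"ry":0,"rz":0,"hand":0},{"tx":-31,"ty":-9,"tz":-69,"rx":0,"ry":0,"rz":0,"hand":0},{"tx":-31.5,"ty":-9,"tz":-74,"rx":0,"ry":0,"rz":0,"hand":0},{"tx":-32,"ty":-9,"tz":-79,"rx":0,"ry":0,"rz":0,"hand":0},{"tx":-32,"ty":-9,"tz":-82,"rx":0,"ry":0,"rz":0,"hand":0}]'
```

```text
clock: 3.38
ee_pos: [0.5267, -0.001, 0.1289]
ee_rot: [[-0.284, 0.959, -0.001], [0.959, 0.284, -0.0], [-0.0, -0.001, -1.0]]
ft_force: [-1.7, -0.1, 0.8]
finger_gap: 0.0005
grip_force: 0.7
```

```bash
python3 -m crank '[{"tx":0,"ty":0,"tz":-1,"rx":0,"ry":0,"rz":0,"hand":0},{"tx":0,"ty":0,"tz":-2,"rx":0,"ry":0,"rz":0,"hand":0},{"tx":0,"ty":0,"tz":-2.5,"rx":0,"ry":0,"rz":0,"hand":0}]'
```

```text
clock: 3.75
ee_pos: [0.5267, -0.001, 0.1258]
ee_rot: [[-0.284, 0.959, -0.001], [0.959, 0.284, -0.0], [0.0, -0.001, -1.0]]
ft_force: [-2.6, 0.1, 2.3]
finger_gap: 0.0004
grip_force: 1.5
```

```bash
python3 -m crank '[{"tx":0,"ty":0,"tz":-1,"rx":0,"ry":0,"rz":0,"hand":0},{"tx":0,"ty":0,"tz":-1.5,"rx":0,"ry":0,"rz":0,"hand":0},{"tx":0,"ty":0,"tz":-2,"rx":0,"ry":0,"rz":0,"hand":0}]'
```

```text
clock: 4.12
ee_pos: [0.5267, -0.001, 0.1239]
ee_rot: [[-0.284, 0.959, -0.001], [0.959, 0.284, -0.0], [0.0, -0.001, -1.0]]
ft_force: [-3.9, -0.6, 4.1]
finger_gap: 0.0003
grip_force: 2.1
```

Run:
```python
from h import *
import cv2
a=cv2.cvtColor(cams.get_image("scene"),cv2.COLOR_RGB2BGR)[160:300,190:350];b=cv2.cvtColor(cams.get_image("side"),cv2.COLOR_RGB2BGR)[110:250,215:375]
cv2.imwrite("pics/c3.png",cv2.resize(np.hstack([a,b]),None,fx=2.5,fy=2.5,interpolation=cv2.INTER_CUBIC))
```

```text
(no output)
```

View pics/c3.png

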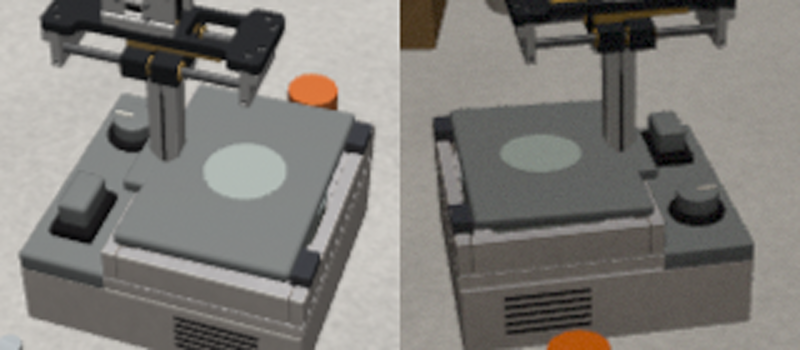

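The lid is nearly down, with a thin gap still visible at its front. The fingertip sits on the lip at about (165,155) in the left half. I'll press on in small steps.

```bash
python3 -m crank '[{"tx":0,"ty":0,"tz":-1,"rx":0,"ry":0,"rz":0,"hand":0},{"tx":0,"ty":0,"tz":-2,"rx":0,"ry":0,"rz":0,"hand":0},{"tx":0,"ty":0,"tz":-2,"rx":0,"ry":0,"rz":0,"hand":0}]'; python3 -m crank '[{"tx":0,"ty":0,"tz":-1,"rx":0,"ry":0,"rz":0,"hand":0},{"tx":0,"ty":0,"tz":-1,"rx":0,"ry":0,"rz":0,"hand":0}]'
```

```text
clock: 4.6
ee_pos: [0.527, -0.001, 0.122]
ee_rot: [[-0.284, 0.959, -0.0], [0.959, 0.284, -0.0], [-0.0, -0.0, -1.0]]
ft_force: [-3.2, 0.5, 5.1]
finger_gap: 0.0008
grip_force: 2.4
clock: 4.85
ee_pos: [0.5269, -0.0011, 0.121]
ee_rot: [[-0.284, 0.959, -0.0], [0.959, 0.284, -0.0], [-0.0, -0.0, -1.0]]
ft_force: [-3.8, 0.0, 5.4]
finger_gap: 0.0001
grip_force: 2.6
```

```bash
python3 -m crank '[{"tx":0,"ty":0,"tz":-1,"rx":0,"ry":0,"rz":0,"hand":0},{"tx":0,"ty":0,"tz":-1,"rx":0,"ry":0,"rz":0,"hand":0}]'; python3 -m crank '[{"tx":0,"ty":0,"tz":-1,"rx":0,"ry":0,"rz":0,"hand":0},{"tx":0,"ty":0,"tz":-1,"rx":0,"ry":0,"rz":0,"hand":0}]'
```

```text
clock: 5.1
ee_pos: [0.5269, -0.001, 0.1201]
ee_rot: [[-0.284, 0.959, -0.0], [0.959, 0.284, -0.0], [0.0, -0.0, -1.0]]
ft_force: [-3.9, -1.0, 3.9]
finger_gap: 0.0006
grip_force: 2.9
clock: 5.35
ee_pos: [0.5269, -0.001, 0.1192]
ee_rot: [[-0.284, 0.959, -0.0], [0.959, 0.284, -0.0], [-0.0, -0.0, -1.0]]
ft_force: [-4.1, -0.3, 6.6]
finger_gap: 0.0005
grip_force: 3.2
```

Run:
```python
from h import *
import cv2
p=np.load("p.npy")[:3];o=robot.observe();e=np.array(o["ee_pos"])
pts=np.vstack([[e],W(p,[lidp(0,.16,.012,-.04),lidp(0,.16,.012,.04)]),W(p,[lidp(0.07,.16,.012,-.04),lidp(0.07,.16,.012,.04)])])
out=[]
for n,(x,y) in(("scene",(205,180)),("side",(275,105))):
    im=cv2.cvtColor(cams.get_image(n),cv2.COLOR_RGB2BGR);c=cv2.resize(im[y:y+80,x:x+80],None,fx=5,fy=5,interpolation=cv2.INTER_CUBIC)
    for q,col in zip((proj(n,pts)-[x,y])*5,[(0,0,255)]+2*[(0,255,0)]+2*[(255,255,0)]):cv2.circle(c,tuple(int(v) for v in q),4,col,1)
    out.append(c)
cv2.imwrite("pics/c4.png",np.hstack(out));print(o["ft_force"],o["wrist_torque"])
```

```text
[-4.10092624 -0.2712893   6.55535101] [-0.09846745  0.81682627  0.01264789]
```

View pics/c4.png

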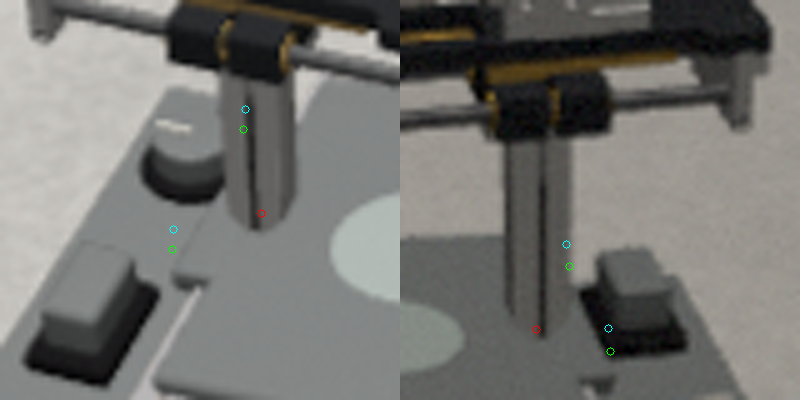

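The fingertip (red) is on the lip. The vertical force has grown smoothly from about 1 to 6.6 N over the last 9 mm, which fits the catch ramp. Heights read a few mm lower than nominal, so I'll go by force and keep pressing in small steps.

```bash
for i in 1 2; do python3 -m crank '[{"tx":0,"ty":0,"tz":-0.5,"rx":0,"ry":0,"rz":0,"hand":0},{"tx":0,"ty":0,"tz":-1,"rx":0,"ry":0,"rz":0,"hand":0}]' | egrep 'ee_pos|ft'; done
```

```text
ee_pos: [0.5269, -0.0011, 0.1184]
ft_force: [-4.4, 0.3, 7.6]
ee_pos: [0.5269, -0.0011, 0.1175]
ft_force: [-4.4, -1.3, 8.9]
```

```bash
for i in 1 2 3; do python3 -m crank '[{"tx":0,"ty":0,"tz":-0.5,"rx":0,"ry":0,"rz":0,"hand":0},{"tx":0,"ty":0,"tz":-1,"rx":0,"ry":0,"rz":0,"hand":0}]' | egrep 'ee_pos|ft|clock'; done
```

```text
clock: 6.2
ee_pos: [0.5269, -0.0011, 0.1166]
ft_force: [-5.7, 0.0, 8.4]
clock: 6.45
ee_pos: [0.5269, -0.0011, 0.1157]
ft_force: [-4.7, 0.3, 9.4]
clock: 6.7
ee_pos: [0.5269, -0.0011, 0.1148]
ft_force: [-6.9, -0.3, 9.8]
```

```bash
cat >> h.py <<'E'
import cv2
def disc():
    rays=[];uv=[]
    for n,(x0,y0,x1,y1) in(("scene",(250,200,320,260)),("side",(250,150,300,190))):
        im=cams.get_image(n);c=cv2.cvtColor(im,cv2.COLOR_RGB2LAB)[...,0].astype(np.uint8)[y0:y1,x0:x1]
        t,m=cv2.threshold(cv2.medianBlur(c,3),0,255,cv2.THRESH_OTSU)
        k,l,s,ce=cv2.connectedComponentsWithStats(m)
        print(n,t,[(s[j].tolist(),ce[j].round(1).tolist()) for j in range(1,k) if s[j][4]>30])
        j=1+np.argmin([np.hypot(*(ce[j]-np.array([x1-x0,y1-y0])/2))+(s[j][4]<60)*99 for j in range(1,k)])
        uv.append((n,ce[j]+[x0,y0]))
    f=lambda X:np.concatenate([(proj(n,[X])[0]-u) for n,u in uv])
    r=least_squares(f,[.58,.01,.12]);return r.x,r.fun
E
python3 - <<'E'
from h import *
X,f=disc();p=np.load("p.npy")[:3]
print(X,f,(X-[p[0],p[1],0])@R(p[2]))
o=robot.observe();print(o["ft_force"],o["effort"],o["joint_positions"])
a=cv2.imread("pics/sc.png")
E
```

```text
scene 161.0 [([21, 19, 33, 22, 574], [37.1, 29.6]), ([64, 48, 6, 12, 44], [67.2, 55.1])]
side 126.0 [([0, 0, 46, 4, 172], [21.6, 1.4]), ([6, 16, 32, 15, 373], [21.2, 22.8])]
[0.59130069 0.01565098 0.1209251 ] [ 0.08726988  0.03915953  0.09174809 -0.03617436] [ 0.03425689 -0.00210126  0.1209251 ]
[-5.87148786  0.16172895  8.90590576] [ 1.79166924e-01 -3.02445781e+01 -2.49284256e+01  4.53989971e-01
 -1.84379362e+00  1.98692665e-03] [-1.66200895e-01  2.00026209e-01  1.74917530e+00 -3.03982898e-04
  1.19271353e+00 -4.54228530e-01]
```

Run:
```python
from h import *
p=np.load("p.npy")[:3]
for nm,s,d in(("key",(172,305),(397,238)),("dial",(254,188),(447,347)),("disc",(497,228),(148,212)),("lipmid",(375,87),(266,93)),("deck+y",(237,150),(529,424)),("deck-y",(75,406),(433,246)),("hinge-y",(540,425),(62,250)),("hinge+y",(622,218),(88,385))):
    s=np.array(s)/4+[180,160];d=np.array(d)/3.75+[215,95]
    r=least_squares(lambda X:np.r_[proj("scene",[X])[0]-s,proj("side",[X])[0]-d],[.58,.01,.12])
    X=r.x;print(nm,X.round(4),((X-[p[0],p[1],0])@R(p[2])).round(4),r.fun.round(1))
```

```text
key [ 0.4918 -0.0705  0.1153] [-0.0856 -0.0565  0.1153] [-0.2 -0.1 -0.2  0.1]
dial [0.4585 0.0369 0.1029] [-0.0871  0.0559  0.1029] [-0.3 -0.2 -0.3  0.2]
disc [0.6261 0.0205 0.1705] [ 0.069  -0.0073  0.1705] [-0.9 -0.4 -1.   0.4]
lipmid [0.5616 0.0087 0.2367] [ 0.0038 -0.0004  0.2367] [-1.1 -0.6 -1.2  0.6]
deck+y [0.4124 0.0779 0.0809] [-0.1197  0.1082  0.0809] [-0.2 -0.1 -0.2  0.1]
deck-y [ 0.4727 -0.129   0.0807] [-0.1204 -0.1073  0.0807] [-0.6 -0.4 -0.7  0.4]
hinge-y [ 0.689  -0.035   0.1169] [ 0.1136 -0.0784  0.1169] [-0.9 -0.3 -1.   0.3]
hinge+y [0.644  0.1171 0.1169] [0.1135 0.0803 0.1169] [-0.7 -0.2 -0.6  0.2]
```

```bash
python3 -m crank '[{"tx":0,"ty":0,"tz":-1,"rx":0,"ry":0,"rz":0,"hand":0},{"tx":0,"ty":0,"tz":-2,"rx":0,"ry":0,"rz":0,"hand":0},{"tx":0,"ty":0,"tz":-3,"rx":0,"ry":0,"rz":0,"hand":0},{"tx":0,"ty":0,"tz":-3,"rx":0,"ry":0,"rz":0,"hand":0}]' | egrep 'ee_pos|ft|clock'
python3 -m crank '[{"tx":0,"ty":0,"tz":5,"rx":0,"ry":0,"rz":0,"hand":0},{"tx":0,"ty":0,"tz":8,"rx":0,"ry":0,"rz":0,"hand":0}]' | egrep 'ee_pos|ft|clock'
python3 -m crank '[{"tx":0,"ty":0,"tz":4,"rx":0,"ry":0,"rz":0,"hand":0},{"tx":0,"ty":0,"tz":8,"rx":0,"ry":0,"rz":0,"hand":0}]' | egrep 'ee_pos|ft|clock'
python3 -m crank '[{"tx":0,"ty":0,"tz":20,"rx":0,"ry":0,"rz":0,"hand":0},{"tx":0,"ty":0,"tz":40,"rx":0,"ry":0,"rz":0,"hand":0},{"tx":0,"ty":0,"tz":40,"rx":0,"ry":0,"rz":0,"hand":0}]' | egrep 'ee_pos|ft|clock'
python3 - <<'E'
from h import *
print(disc())
a=cv2.cvtColor(cams.get_image("scene"),cv2.COLOR_RGB2BGR)[160:300,190:350];b=cv2.cvtColor(cams.get_image("side"),cv2.COLOR_RGB2BGR)[110:250,215:375]
cv2.imwrite("pics/c5.png",cv2.resize(np.hstack([a,b]),None,fx=2.5,fy=2.5,interpolation=cv2.INTER_CUBIC))
E
```

```text
clock: 7.3
ee_pos: [0.5269, -0.0011, 0.112]
ft_force: [-5.8, -0.5, 11.0]
clock: 7.55
ee_pos: [0.5269, -0.0011, 0.1195]
ft_force: [-4.3, -0.3, 5.8]
clock: 7.8
ee_pos: [0.5275, -0.0009, 0.1269]
ft_force: [-0.4, 0.2, 1.1]
clock: 8.18
ee_pos: [0.5291, -0.0012, 0.1684]
ft_force: [0.1, -0.4, 0.0]
scene 162.0 [([21, 17, 34, 22, 589], [37.7, 27.5]), ([64, 48, 6, 12, 41], [67.4, 55.2])]
side 123.0 [([0, 0, 23, 3, 42], [8.7, 0.5]), ([5, 13, 32, 15, 383], [20.6, 20.1])]
(array([0.59242918, 0.01589908, 0.12737219]), array([ 0.05731703,  0.02578773,  0.06033455, -0.02385531]))
```

View pics/c5.png

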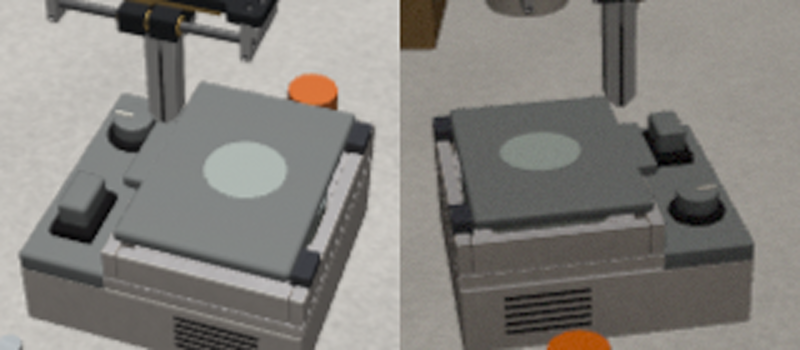

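After I lifted off, the lid stayed down instead of swinging up to 0.5. The left half shows it lying flat over the rim. The disc triangulates to z≈127 mm, which is the shut height, so the earlier extra sinking was a soft stop. I'll move to above the key, which lets time pass, and re-check the lid.

```bash
python3 -m crank '[{"tx":-15,"ty":-30,"tz":0,"rx":0,"ry":0,"rz":0,"hand":0},{"tx":-36,"ty":-68,"tz":0,"rx":0,"ry":0,"rz":0,"hand":0},{"tx":-36,"ty":-68,"tz":0,"rx":0,"ry":0,"rz":0,"hand":0},{"tx":-36,"ty":-68,"tz":0,"rx":0,"ry":0,"rz":0,"hand":0},{"tx":-36,"ty":-68,"tz":0,"rx":0,"ry":0,"rz":0,"hand":0},{"tx":-36,"ty":-68,"tz":0,"rx":0,"ry":0,"rz":0,"hand":0},{"tx":-36,"ty":-68,"tz":0,"rx":0,"ry":0,"rz":0,"hand":0},{"tx":-36,"ty":-68,"tz":0,"rx":0,"ry":0,"rz":0,"hand":0}]'
python3 - <<'E'
from h import *
print(disc());p=np.load("p.npy")[:3]
o=robot.observe();T=np.eye(4);T[:3,:3]=o["ee_rot"];T[:3,3]=o["ee_pos"]
im=cams.get_image("wrist");i=cams.camera_info("wrist");C=T@i["T_tool_cam"];K=np.array(i["K"])
im=cv2.cvtColor(im,cv2.COLOR_RGB2BGR)
L=[[-.085+sx*.013,-.055+sy*.022,.117] for sx in(-1,1) for sy in(-1,1)]+[lidp(0,.16,.012,-.04),lidp(0,.16,.012,.04),[-.12,-.11,.085],[-.12,.11,.085]]
c=(W(p,L)-C[:3,3])@C[:3,:3];u=c@K.T;u=u[:,:2]/u[:,2:];print(u.round(0).tolist())
for q in u:cv2.circle(im,tuple(int(v) for v in q),3,(0,0,255),1)
cv2.imwrite("pics/w2.png",im);np.savez("w2.npz",C=C,K=K)
print("to key mm",(W(p,[[-.085,-.055,.117]])[0]-o["ee_pos"])*1e3)
E
```

```text
clock: 9.38
ee_pos: [0.4911, -0.0687, 0.1669]
ee_rot: [[-0.284, 0.959, 0.0], [0.959, 0.284, 0.0], [0.0, 0.0, -1.0]]
ft_force: [0.7, 1.1, -0.1]
finger_gap: 0.0008
grip_force: 0.0
scene 165.0 [([21, 17, 34, 22, 588], [37.7, 27.5]), ([64, 48, 6, 12, 41], [67.4, 55.2])]
side 123.0 [([0, 0, 25, 3, 41], [9.9, 0.4]), ([5, 13, 32, 15, 386], [20.6, 20.1])]
(array([0.59246139, 0.01590596, 0.1273937 ]), array([ 0.04391033,  0.01975427,  0.04622242, -0.01827405]))
[[261.0, 257.0], [260.0, 202.0], [294.0, 257.0], [295.0, 202.0], [319.0, 215.0], [324.0, 96.0], [238.0, 276.0], [228.0, -6.0]]
to key mm [  0.82703161   0.06279827 -49.96256502]
```

View pics/w2.png

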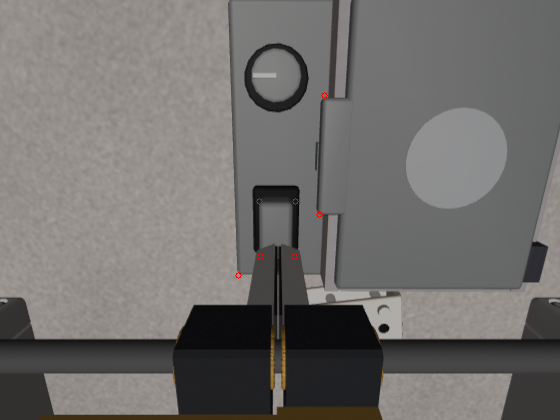

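The wrist view shows the key at (276,220) matching the predicted outline, and the lip corners (319,212) and (324,98) matching the shut-lid prediction. The lid hasn't moved for over a second. I'll check its flatness from the corner heights in the last pair of views.

Run:
```python
from h import *
p=np.load("p.npy")[:3]
for nm,s,d in(("front+y",(202,83),(251,208)),("front-y",(118,236),(205,98)),("rear-y",(290,273),(50,109)),("rear+y",(355,119),(71,223)),("disc",(245,170),(140,151)),("key",(84,190),(265,117))):
    s=np.array(s)/2.5+[190,160];d=np.array(d)/2.5+[215,110]
    r=least_squares(lambda X:np.r_[proj("scene",[X])[0]-s,proj("side",[X])[0]-d],[.58,.01,.12])
    X=r.x;print(nm,((X-[p[0],p[1],0])@R(p[2])*1e3).round(1),r.fun.round(1))
```

```text
front+y [-37.7  99.7 120.6] [ 0.1  0.   0.1 -0. ]
front-y [ -37.7 -100.   121.4] [-1.  -0.6 -1.2  0.6]
rear-y [102.5 -99.3 125.8] [-0.5 -0.2 -0.7  0.2]
rear+y [103.6  94.7 121.1] [ 0.2  0.1  0.2 -0. ]
disc [ 35.3  -2.2 126.3] [-0.3 -0.1 -0.3  0.1]
key [-84.7 -57.6 118.2] [-0.7 -0.5 -0.8  0.5]
```

Front and rear corner heights agree within a few mm, where 0.09 rad open would put the front 13 mm higher, so the lid is shut. Next I'll press the key.

```bash
python3 -m crank '[{"tx":1,"ty":0,"tz":-20,"rx":0,"ry":0,"rz":0,"hand":0},{"tx":1,"ty":0,"tz":-40,"rx":0,"ry":0,"rz":0,"hand":0},{"tx":1,"ty":0,"tz":-44,"rx":0,"ry":0,"rz":0,"hand":0},{"tx":1,"ty":0,"tz":-44,"rx":0,"ry":0,"rz":0,"hand":0}]'| egrep 'ee_pos|ft|clock'
for i in 1 2 3 4 5; do python3 -m crank '[{"tx":0,"ty":0,"tz":-1,"rx":0,"ry":0,"rz":0,"hand":0},{"tx":0,"ty":0,"tz":-2,"rx":0,"ry":0,"rz":0,"hand":0},{"tx":0,"ty":0,"tz":-2,"rx":0,"ry":0,"rz":0,"hand":0}]' | egrep 'ee_pos|ft'; done
```

```text
clock: 10.02
ee_pos: [0.4921, -0.0691, 0.1231]
ft_force: [-0.2, 0.5, 0.4]
ee_pos: [0.4922, -0.0691, 0.1213]
ft_force: [0.7, -0.3, 0.4]
ee_pos: [0.4919, -0.069, 0.1188]
ft_force: [-0.1, -0.0, -0.6]
ee_pos: [0.492, -0.069, 0.1171]
ft_force: [-0.4, 0.4, 1.9]
ee_pos: [0.492, -0.069, 0.115]
ft_force: [-0.1, 0.0, 2.3]
ee_pos: [0.492, -0.069, 0.113]
ft_force: [-1.4, 0.5, 3.6]
```

```bash
python3 -m crank '[{"tx":0,"ty":0,"tz":-2,"rx":0,"ry":0,"rz":0,"hand":0},{"tx":0,"ty":0,"tz":-4,"rx":0,"ry":0,"rz":0,"hand":0},{"tx":0,"ty":0,"tz":-4,"rx":0,"ry":0,"rz":0,"hand":0},{"tx":0,"ty":0,"tz":-4,"rx":0,"ry":0,"rz":0,"hand":0}]' | egrep 'ee_pos|ft'
python3 - <<'E'
from h import *
F=[];Z=[]
for k in range(16):
    cams.get_image("wrist");o=robot.observe();F.append(o["ft_force"]);Z.append(o["ee_pos"][2])
print(np.mean(F,0),np.std(F,0),np.mean(Z),o["clock"]);print(disc())
E
```

```text
ee_pos: [0.4921, -0.069, 0.1091]
ft_force: [-0.9, 0.3, 5.1]
[-1.24876846  0.31849515  4.98417217] [0.37114133 0.48476831 0.34178867] 0.10900862939999614 13.2
scene 114.0 [([0, 0, 70, 60, 3851], [35.1, 29.7]), ([63, 47, 7, 13, 51], [67.1, 54.8])]
side 124.0 [([0, 0, 25, 3, 44], [9.3, 0.5]), ([5, 13, 32, 15, 385], [20.6, 20.1])]
(array([0.59190536, 0.00967526, 0.12483685]), array([ 0.66151938,  0.29911854,  0.70180105, -0.278942  ]))
```

The mean force is 4.98 N at z = 109.0 mm, which is half travel. The lid disc is at the same place in the side view; the arm now hides it in the scene view. Handing in.

```bash
python3 -c "
from rig import robot
print(robot.job_done())"
```

```text
the job is handed in; nothing more can be done
None
```

I handed the job in at about 13 s with the lid shut, staying down untouched and flat within camera accuracy, and the key then held at about 8 mm (5.0 N, z = 109 mm); the dial, rack, pot and vial were left alone.

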